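Load the gift-ribbon stand and take its blue cap off, thread hand unknown

ROBOT

A 6-joint arm with a two-finger parallel gripper is mounted at the origin on the work surface. World frame = base frame: x ahead of the robot, y to its left, z up, the work surface at z = 0. Lengths are in m, angles in rad, forces in N, time in s.
With the tool pointing down it reaches from about 0.325 to 1 m from the base axis. Payload 5.1 kg.
Tool frame: the origin (TCP) lies at the very end of the fingers, on their centre line; the grasp point (between the pads) lies 19 mm behind it; z points along the fingers, y is the line along which they close (so a half turn about z gives the same grasp; the last joint's range is limited). The gripper opens to 85 mm and grips with 20 to 120 N. Pads are 22 mm wide; open, the fingers measure 114 mm over their backs; the gripper's body (76 mm by 85 mm) begins 54 mm behind the grasp point. The pads swing forward as they close: fully open they stand 13 mm farther back than shut.
Start: joints at [-1.288, 0.124, 1.65, -0, 1.367, -0.083], TCP at [0.232, -0.607, 0.231] pointing down, gripper open.
Joint ranges: [-2.61, 2.61], [-1.02, 2.33], [0.03, 2.71], [-1.35, 4.49], [0.32, 2.68], [-2.91, 2.91]. Speed limits (rad/s): [2.57, 2.57, 3.14, 3.14, 3.14, 3.14].

INTERFACE

Orientations are given as a unit quaternion [x, y, z, w].
In Python, from workcell import manip gives the robot as it stands. Calls block until the motion is done:
- manip.move_to(position, orientation): joint-space move of the TCP to a pose.
- manip.servo_line(position, rotation=None, v=0.15, stop_force=None): straight line of the TCP; rotation=None keeps the orientation; v is the mean speed in m/s. With stop_force (N) it stops when the force on the tool has changed by that much, and returns True; else False.
- manip.move_joints(angles): joint-space move.
- manip.ungrasp() and manip.grasp(): open the fingers fully, or close them until they stop; the grip force is fixed at half the most.
- manip.pause(seconds).
- manip.ik(position, orientation): joint angles nearest the present ones, or None.
- manip.read_state(): the state.
- manip.snapshot(name): name is "scene" or "side" or "wrist"; returns a dict with "image" (400x640x3 uint8, red, green, blue), "K" (3x3 intrinsics, pixels), "k1" (the pictures are not rectified: a ray, as slopes to the right and down, at radius r is drawn at 1 + k1 r^2 times it, then the intrinsics apply), "origin" and "orientation" of the camera in the world. Camera axes: x right, y down, z forward; pixel columns grow to the right and rows downward; lengths in m; the calibration is good to about 2 mm. A picture is of the moment at which its call begins. There is no depth.
A pose or a line that the arm cannot do raises manip.Unreachable and nothing moves.
- manip.sign_off(): hands the job in; it is judged then, once.
The state is a dict: "time_s": time; "qpos": joint angles; "dq": joint speeds; "joint_torque": joint torques, N m; "tcp_pos": TCP position; "tcp_rot": TCP orientation; "contact_force": force on the tool from outside, world axes, zero at the start; "moment": the same for the moment, N m; "gripper_width": finger opening in m; "gripper_force": force on a finger pad.
Only numpy, scipy, OpenCV 4.12 (cv2) and the standard library are available. Lean on these libraries where they do the work, as an engineer would, in place of code of your own. Each camera call takes 0.05 s, during which the arm holds its last target. There are 200 camera calls.

TASK

Put the green ribbon spool onto the ribbon stand's upright spindle, all the way down, and let go of it. Then unscrew the blue screw cap from its storage post - nobody remembers whether it has a left-hand or a right-hand thread, so try one way and, if it is stopped, the other - and lift it off. Finish still holding the blue cap upright in the gripper, straight above the loaded spindle and a few centimetres clear of its tip, and leave everything else where it stands.

Things in the scene. Friction and masses are not known exactly. Their poses are not given: they have to be found in the camera images.
- stand: Fixed ribbon stand: white plate 110 (x) x 290 (y) x 14 mm. Origin at the centre of its underside, on the counter, z up. On it at x = 0: the spindle at y = -100 mm and two cap posts at y = +5 and +100 mm, hidden under the caps. Either cap may be on either post; one post has a right-hand thread, the other a left-hand one, and nothing shows which.
- spindle_tip (a point): Top of the upright steel spindle, on its axis, 79 mm above the counter. Spindle 14 mm in diameter, with a cone on its last 9 mm; it rises from a grey disc 44 mm wide.
- spindle_seat (a point): On the spindle's axis at the top of the grey disc, 20 mm above the counter: the seated spool's underside rests here. Axes as the stand's.
- green_spool: Loose spool standing on its end, wound green between white ends: a plain cylinder 56 mm in diameter and 44 mm tall, bore 20 mm right through, 60 to 130 g. Origin at the centre of its underside, z up its axis. Starts on the counter.
- blue_cap: Loose screw cap, 60-105 g: skirt 56 mm wide, 28 mm tall; on top a round stem 24 mm wide, up to 55 mm. Origin: centre of the underside, z up, 14 mm over the counter; white line along +x. Turned the tightening way it stops hard within 15 degrees; the loosening way (unknown) it turns lightly without rising, lifts off (post 20 mm tall inside) at 60 to 100 degrees, stops at 107. Pulling alone fails.
- orange_cap: A cap of the same make in orange on the other post; leave it there. Origin and axes as for the blue cap.
- red_spool: A spool of the same size wound red; leave it. Origin at the centre of its underside.
- mug: Blue mug, 82 mm wide and 95 mm tall, a bystander. Origin at the centre of its underside.
- tumbler: Steel travel tumbler, 74 mm wide and 162 mm tall, a bystander. Origin at the centre of its underside.
- globe: Glass globe souvenir on a blue foot, 72 mm wide and 82 mm tall, a bystander. Origin at the centre of its underside.
- lighthouse: Red and white lighthouse figure, 48 mm wide and 123 mm tall, a bystander. Origin at the centre of its underside.
Things that resemble listed ones, but are neither listed nor needed, are in the scene too. What is shaped like the green_spool but yellow is not meant.

How it is judged:
On the way, in this order (a step that is already met when the one before it is completed fails the run):
1. the green spool is fully down on the spindle and let go (horizontal distance between green_spool and spindle_seat below 0.006 m and z of green_spool in the frame of spindle_seat between -0.004 and 0.004 m and angle between green_spool's own z axis and vertical below 0.1 rad and contact force between each of the arm, the fingers and green_spool below 0.1 N), for 0.3 s.
2. the blue cap is off its post and lifted clear (z of blue_cap in the frame of stand above 0.05 m and contact force between the fingers and blue_cap above 1 N), for 0.2 s.
At the end, for the whole second after the job is handed in: Green spool down within 4 mm, centred within 6 mm, upright, untouched. Blue cap held still by the fingers, touching nothing else, upright within 17 degrees, within 20 mm sideways of the spindle axis, underside 10 to 120 mm above its tip. Everything else within 30 mm of its start (all of step 1 and horizontal distance between blue_cap and spindle_tip below 0.02 m and z of blue_cap in the frame of spindle_tip between 0.01 and 0.12 m and angle between blue_cap's own z axis and vertical below 0.3 rad and contact force between the fingers and blue_cap above 1 N and linear speed of blue_cap below 0.03 m/s and contact force between blue_cap and stand below 0.1 N and contact force between blue_cap and green_spool below 0.1 N and distance of each of red_spool, orange_cap, mug, tumbler, globe, lighthouse from where it was at the start of the episode below 0.03 m); the arm keeps its last pose, push and grip.
It fails at once if the red spool moved over 30 mm or knocked over (distance of red_spool from where it was at the start of the episode above 0.03 m or angle between red_spool's own z axis and vertical above 0.5 rad).
It fails at once if the orange cap moved over 30 mm or knocked over (distance of orange_cap from where it was at the start of the episode above 0.03 m or angle between orange_cap's own z axis and vertical above 0.5 rad).
It fails at once if the mug, tumbler, globe or lighthouse moved over 30 mm or knocked over (distance of any of mug, tumbler, globe, lighthouse from where it was at the start of the episode above 0.03 m or angle between any of mug, tumbler, globe, lighthouse's own z axis and vertical above 0.5 rad).
It also fails if it takes over 72 s, if anything falls off the work surface, if the arm or the gripper's body presses on something with over 40 N, if the wrist force passes 120 N, or if a joint passes its speed limit or range.

## Working session

There is one attempt and no reset: what is moved stays moved. The work goes in short steps, each a Python script; the robot and the scene stay as the last script left them, time stands still between calls to the robot, and variables do not carry over. Pictures are saved under pics/ and viewed, at most 10 in all, crops included, and the job is handed in when it is done.

```bash
mkdir -p pics; ls; python3 - <<'E'
from workcell import manip
import cv2,json
for n in("scene","side","wrist"):
    s=manip.snapshot(n); cv2.imwrite(f"pics/{n}0.png",s["image"][:,:,::-1]); print(n,s["K"],s["k1"],s["origin"],s["orientation"])
st=manip.read_state(); print(st["time_s"],st["tcp_rot"],st["tcp_pos"],st["gripper_width"])
E
```

```text
pics
scene [[422.10971467   0.         324.30860802]
 [  0.         422.10971467 196.35459417]
 [  0.           0.           1.        ]] 0.013609509588940525 [1.06271798 0.60074595 1.14943249] [ 0.35274786  0.88626675 -0.2816606  -0.10376658]
side [[474.16514301   0.         318.28427298]
 [  0.         474.16514301 199.12952356]
 [  0.           0.           1.        ]] -0.06803134381744927 [-0.04737785  0.65404201  0.97596747] [-0.33326228  0.86662206 -0.34359026  0.14088358]
wrist [[345.71562112   0.         314.58928517]
 [  0.         345.71562112 198.81819605]
 [  0.           0.           1.        ]] -0.029315869760794155 [ 0.30176458 -0.57949907  0.37267858] [ 0.81488622 -0.56035259 -0.08462924  0.12166887]
0.15 [ 9.83321092e-01  1.81876244e-01 -6.30075375e-05 -8.10616364e-04] [ 0.23235707 -0.6065428   0.23032559] 0.08554796573021593
```

View pics/scene0.png

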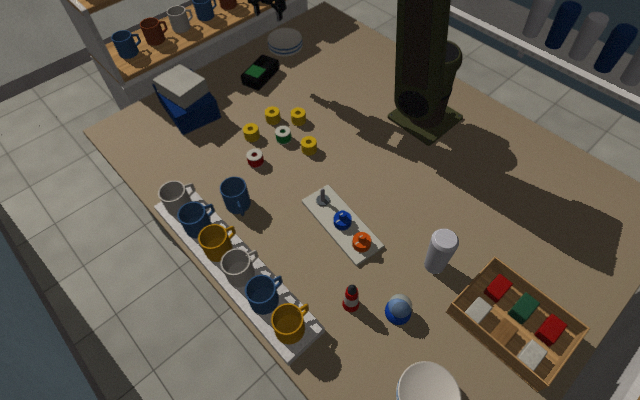

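View pics/side0.png

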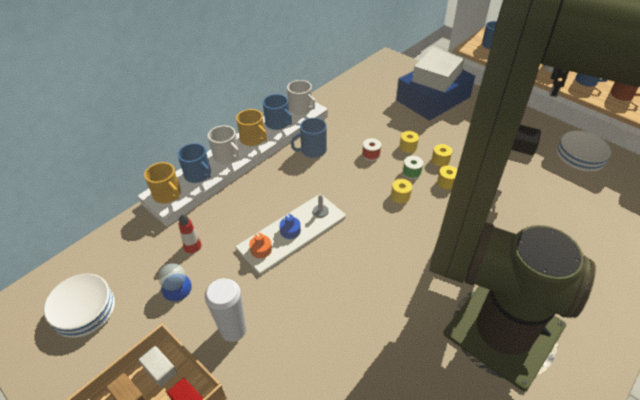

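```bash
cat > h.py <<'E'
from workcell import manip
import numpy as np, cv2
from scipy.spatial.transform import Rotation as R
def ray(s,px):
    k=np.array([s["k1"],0,0,0,0.]); p=cv2.undistortPoints(np.array([[px]],float),s["K"],k)[0,0]
    return np.array(s["origin"]),R.from_quat(s["orientation"]).apply([p[0],p[1],1])
def onplane(s,px,z):
    o,d=ray(s,px); return (o+d*(z-o[2])/d[2])[:2]
def proj(s,P):
    c=R.from_quat(s["orientation"]).inv().apply(np.atleast_2d(P)-s["origin"])
    return cv2.projectPoints(c.reshape(-1,1,3),np.zeros(3),np.zeros(3),s["K"],np.array([s["k1"],0,0,0,0.]))[0][:,0]
def blobs(s,lo,hi,amin=15,box=None):
    m=cv2.inRange(cv2.cvtColor(s["image"],cv2.COLOR_RGB2HSV),np.array(lo),np.array(hi))
    if box: x0,y0,x1,y1=box; q=np.zeros_like(m); q[y0:y1,x0:x1]=m[y0:y1,x0:x1]; m=q
    n,l,st,c=cv2.connectedComponentsWithStats(m)
    return [(c[i],st[i]) for i in range(1,n) if st[i][4]>=amin],l
def down(a): # tool pointing down, closing line (tool y) at world angle a
    y=np.array([np.cos(a),np.sin(a),0]); z=np.array([0,0,-1.]); return R.from_matrix(np.c_[np.cross(y,z),y,z]).as_quat()
def save(s,n,box=None,f=1):
    im=s["image"][:,:,::-1]
    if box: x0,y0,x1,y1=box; im=im[y0:y1,x0:x1]
    cv2.imwrite(f"pics/{n}.png",cv2.resize(im,None,fx=f,fy=f,interpolation=cv2.INTER_CUBIC))
E
python3 - <<'E'
from h import *
C={"green":((45,80,40),(85,255,255)),"yellow":((22,120,80),(33,255,255)),"orange":((5,170,120),(16,255,255)),"blue":((108,170,60),(125,255,255)),"red":((172,150,60),(180,255,255))}
B={"scene":(230,90,450,320),"side":(150,120,470,345)}
for n in B:
    s=manip.snapshot(n)
    for c in C:
        for p,st in blobs(s,*C[c],25,B[n])[0]: print(n,c,p.round(1),st[2:],onplane(s,p,.025).round(3))
    if n=="scene": save(s,"crop1",(230,90,400,280),3)
E
```

```text
scene green [283.3 138.9] [15 10 87] [ 0.472 -0.269]
scene yellow [271.5 111.5] [ 15  12 126] [ 0.414 -0.408]
scene yellow [297.  113.1] [ 15  18 138] [ 0.35  -0.334]
scene yellow [249.7 128.8] [ 15  18 139] [ 0.529 -0.393]
scene yellow [307.9 142.1] [ 16  17 158] [ 0.419 -0.196]
scene orange [360.4 238.6] [ 18  16 145] [0.566 0.206]
scene blue [341.4 218.1] [ 17  15 149] [0.556 0.114]
scene blue [389.3 313.9] [15 17 89] [0.676 0.422]
side green [411.4 172.1] [ 17  11 119] [ 0.444 -0.266]
side yellow [408.8 141.1] [ 19  22 335] [ 0.531 -0.378]
side yellow [444.2 165.8] [ 26  45 728] [ 0.387 -0.354]
side yellow [401.1 190. ] [ 21  25 419] [ 0.423 -0.186]
side orange [261.4 243.3] [ 20  19 159] [0.578 0.207]
```

View pics/crop1.png

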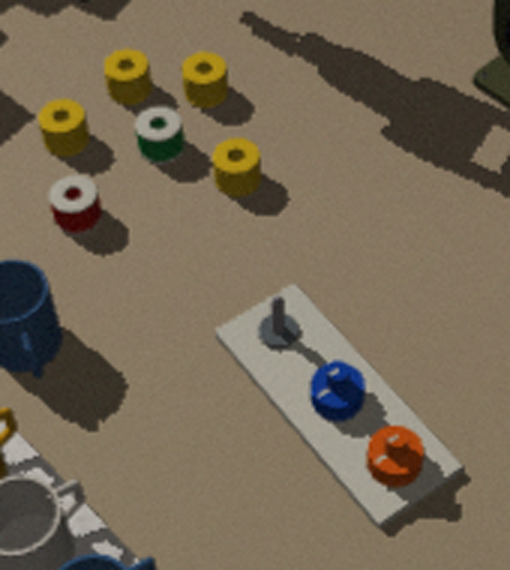

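The crop shows one green-wound spool, with white ends, at scene pixel (283,132). The four look-alikes at (251,129), (272,113), (298,114) and (309,143) are wound yellow and the one at (255,156) is red, so (283,132) is the one meant. The spindle disc is at (324,200) with its tip at (323,189), the blue cap is on the middle post at (342,219), and the orange cap is at (361,241). Next I look at the stand from the wrist camera.

```bash
python3 - <<'E'
from h import *
s=manip.snapshot("scene")
print("green",onplane(s,(282.7,131),.044),"red",onplane(s,(254.5,153),.044),"disc",onplane(s,(323.7,200.3),.02),"tip",onplane(s,(323,189.5),.079))
w=manip.snapshot("wrist"); st=manip.read_state(); Rt=R.from_quat(st["tcp_rot"])
off=Rt.inv().apply(np.array(w["origin"])-st["tcp_pos"]); ax=Rt.inv().apply(R.from_quat(w["orientation"]).apply([0,0,1])); print("cam in tool",off.round(3),ax.round(3))
# look point of the optical axis on z=.05 for TCP at z .25 -> put it at between spindle and blue cap
target=np.array([.55,.065])
for a in np.radians([0,90,180,-90]):
    Q=R.from_quat(down(a)); o=Q.apply(off)+[0,0,.27]; d=Q.apply(ax); g=(o+d*(.05-o[2])/d[2])[:2]
    p=[*(target-g),.27]; q=manip.ik(p,Q.as_quat()); print(np.degrees(a),np.round(p,3),None if q is None else np.round(q,2))
E
```

```text
green [ 0.45911084 -0.28556852] red [ 0.59607764 -0.2734131 ] disc [0.54765369 0.02380706] tip [0.54816714 0.02252821]
cam in tool [ 0.075 -0.001 -0.142] [-0.293  0.     0.956]
0.0 [0.551 0.102 0.27 ] [ 0.09 -0.1   1.81 -0.    1.43  0.09]
90.0 [0.513 0.066 0.27 ] [ 0.02 -0.2   1.9  -0.    1.44 -1.55]
180.0 [0.549 0.028 0.27 ] None
-90.0 [0.587 0.064 0.27 ] [ 0.02 -0.03  1.74 -0.    1.43  1.59]
```

```bash
python3 - <<'E'
from h import *
manip.move_to([.551,.102,.27],down(0))
w=manip.snapshot("wrist"); np.save("w1.npy",w,allow_pickle=True); save(w,"w1")
print(manip.read_state()["time_s"],proj(w,[[.548,.023,.079],[.548,.023,.02],[.556,.125,.069]]))
E
```

```text
3.1417 [[312.20972502 245.37968096]
 [312.59535016 224.9260937 ]
 [320.01348368 147.05026023]]
```

View pics/w1.png

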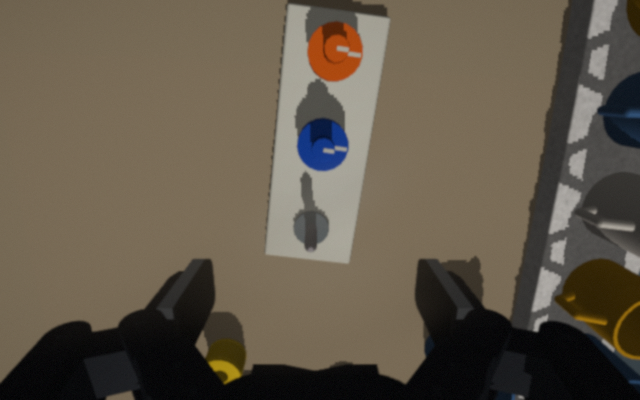

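```bash
python3 - <<'E'
from h import *
w=np.load("w1.npy",allow_pickle=True).item()
for n,lo,hi in(("blue",(108,150,60),(125,255,255)),("orange",(3,170,90),(16,255,255))):
    b,l=blobs(w,lo,hi,300,(270,0,400,180)); i=[k for k in range(len(b))][0]
    m=(l==l[tuple(np.argwhere(l>0)[0])]) if len(b)==1 else None
    pts=np.argwhere(l>0)[:,::-1].astype(np.float32); print(n,len(b)); 
    c,r=cv2.minEnclosingCircle(cv2.convexHull(pts)); print(c,r,onplane(w,c,.04).round(4))
g=w["image"].min(2); m=((g>125)).astype(np.uint8); m[:, :250]=0; m[:,400:]=0; m[270:]=0
n,l,st,c=cv2.connectedComponentsWithStats(m); k=1+st[1:,4].argmax()
h=cv2.convexHull(np.argwhere(l==k)[:,::-1].astype(np.float32)); P=np.array([onplane(w,p[0],.014) for p in h],np.float32)
r=cv2.minAreaRect(P); print("plate",r)
C=np.array(r[0]); box=cv2.boxPoints(r); L=sorted([(np.linalg.norm(box[i]-box[(i+1)%4]),i) for i in range(4)])[-1][1]
u=box[L]-box[(L+1)%4]; u/=np.linalg.norm(u); u*=np.sign(u[1]); print("yaw y-axis",u,"spindle",C-.1*u,"mid",C+.005*u,"end",C+.1*u)
# grey disc
im=w["image"].astype(int); print(im[226,300],im[226,320],im[250,311],im[226,285])
d=((g<118)&(im.max(2)-g<30)).astype(np.uint8); d[:205]=0; d[255:]=0; d[:,:285]=0; d[:,340:]=0
print(proj(w,[*(C-.1*u),.02]),proj(w,[*(C-.1*u),.079]))
save(w,"w1c",(260,0,400,280),2)
E
```

```text
blue 1
(322.2671203613281, 144.0890350341797) 25.46179962158203 [0.5588 0.1238]
orange 1
(335.70660400390625, 51.29121017456055) 29.48183822631836 [0.5718 0.2168]
plate ((0.5585012435913086, 0.11673784255981445), (0.28607046604156494, 0.10679598152637482), 82.80828857421875)
yaw y-axis [0.12518975 0.9921328 ] spindle [0.54598227 0.01752456] mid [0.55912719 0.12169851] end [0.57102022 0.21595112]
[91 92 91] [89 91 91] [128 122 121] [162 159 147]
[[310.95455559 229.11705397]] [[310.31818796 250.12215202]]
```

View pics/w1c.png

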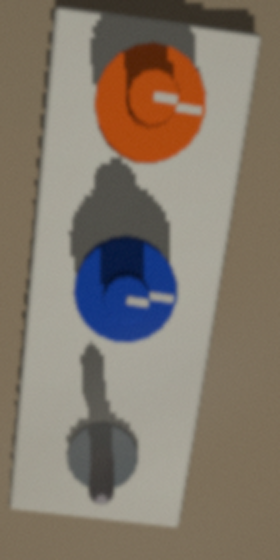

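```bash
python3 - <<'E'
from h import *
manip.move_to([.459,-.283,.2],down(np.radians(26)))
w=manip.snapshot("wrist"); np.save("w2.npy",w,allow_pickle=True); save(w,"w2")
print(manip.read_state()["time_s"],manip.read_state()["qpos"],proj(w,[.459,-.283,.044]))
hsv=cv2.cvtColor(w["image"],cv2.COLOR_RGB2HSV); m=((hsv[...,1]<45)&(hsv[...,2]>120)).astype(np.uint8)
n,l,st,c=cv2.connectedComponentsWithStats(m)
for i in range(1,n):
    if st[i,4]>300:
        ctr,r=cv2.minEnclosingCircle(np.argwhere(l==i)[:,::-1].astype(np.float32)); print(ctr,r,st[i],onplane(w,ctr,.044).round(4))
E
```

```text
4.6833 [-6.50796286e-01 -1.00423488e-01  1.92942219e+00  2.23916814e-04
  1.31215799e+00 -1.10558291e+00] [[314.27301456 181.53816409]]
(308.36004638671875, 183.54299926757812) 30.84665298461914 [ 278  155   62   59 2468] [ 0.4551 -0.287 ]
(451.5740661621094, 232.4629669189453) 30.29046630859375 [ 423  207   59   54 2117] [ 0.5959 -0.2706]
(635.631591796875, 341.5) 35.6595458984375 [ 601  306   39   72 1583] [ 0.8458 -0.29  ]
```

View pics/w2.png

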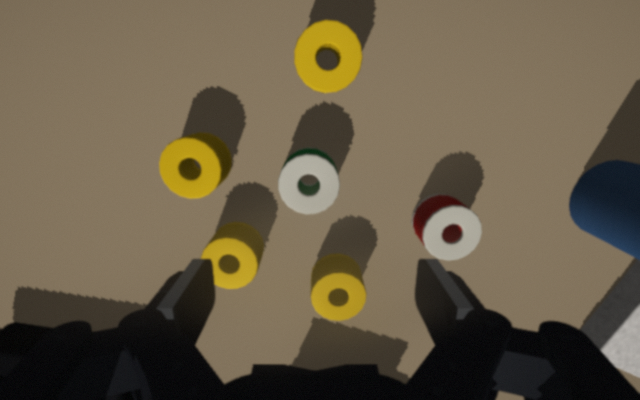

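The wrist view shows the green spool's white top at (308,184), bore visible, with green below the rim. The yellow spools at (190,168), (230,264), (338,297) and (328,56) and the red one at (452,232) are clear of the finger line. Grasping now.

```bash
python3 - <<'E'
from h import *
g=[.4551,-.287]; q=down(np.radians(26))
manip.move_to([*g,.1],q)
print(manip.servo_line([*g,.008],v=.1,stop_force=15))
manip.grasp(); s=manip.read_state(); print(s["gripper_width"],s["gripper_force"],s["tcp_pos"])
manip.servo_line([*g,.17],v=.12)
s=manip.read_state(); print(s["time_s"],s["gripper_width"],s["contact_force"])
a=0.; 
# candidate yaws for placing: closing line across the stand
for a in (np.radians(-7),np.radians(26)): print(manip.ik([.546,.0187,.17],down(a)))
E
```

```text
False
0.054012189523712374 63.59157792292535 [ 0.4559479  -0.28762808  0.00913337]
8.125 0.05413572454793871 [ 0.53709891 -0.90668733 -0.56392779]
[-6.40333552e-02 -5.85901227e-02  1.94273988e+00 -4.44089210e-16
  1.25744290e+00  5.81396924e-02]
[-6.40333552e-02 -5.85901227e-02  1.94273988e+00 -4.44089210e-16
  1.25744290e+00 -5.17818961e-01]
```

```bash
python3 - <<'E'
from h import *
p=[.546,.0187]; q=down(np.radians(-7))
manip.move_to([*p,.17],q); manip.servo_line([*p,.1],v=.12)
s=manip.read_state(); print(s["time_s"],s["tcp_pos"])
w=manip.snapshot("wrist"); save(w,"w3",(180,180,480,400),2)
z=s["tcp_pos"][2]-.009+.044; print("expected top",proj(w,[*s["tcp_pos"][:2],z]))
hsv=cv2.cvtColor(w["image"],cv2.COLOR_RGB2HSV); m=((hsv[...,1]<45)&(hsv[...,2]>120)).astype(np.uint8)
n,l,st,c=cv2.connectedComponentsWithStats(m)
for i in range(1,n):
    if st[i,4]>300: print(st[i],c[i])
E
```

```text
10.075 [0.54649128 0.01839537 0.10055792]
expected top [[315.52841246 310.01564708]]
[  307     0    99   252 13789] [366.18079629 122.91783306]
[ 230   75   68  178 6498] [257.25607879 168.20975685]
[  241   243   147   127 11951] [311.23621454 307.6672245 ]
```

View pics/w3.png

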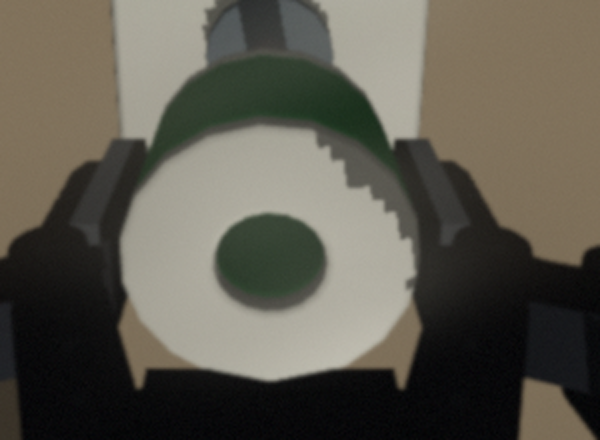

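The crop shows the held spool's bore at about full-image (315,310), which is where I expected it, so the spool is centred on the TCP. The disc behind it is centred at x≈315, so it is aligned. Lowering.

```bash
python3 - <<'E'
from h import *
p=[.546,.0187]
hit=manip.servo_line([*p,.028],v=.06,stop_force=8)
s=manip.read_state(); print(hit,s["time_s"],s["tcp_pos"],s["contact_force"],s["moment"])
E
```

```text
True 11.2417 [0.54547058 0.01875118 0.02921069] [-0.75321928 -0.16624484  5.0970484 ] [-0.00846177  0.08253715 -0.06864715]
```

```bash
python3 - <<'E'
from h import *
p=[.546,.0187]
manip.ungrasp(); manip.servo_line([*p,.15],v=.12)
q=down(np.radians(-7))
# look from the same offset as for cap: above cap
manip.servo_line([.5585,.1225,.16],v=.15)
s=manip.read_state(); print(s["time_s"],s["qpos"])
w=manip.snapshot("wrist"); np.save("w4.npy",w,allow_pickle=True); save(w,"w4")
b,l=blobs(w,(108,150,60),(125,255,255),300,(220,50,420,330)); print([(x[0],x[1]) for x in b])
c,r=cv2.minEnclosingCircle(np.argwhere(l>0)[:,::-1].astype(np.float32)); print(c,r,onplane(w,c,.041))
print(proj(w,[[.5585,.1225,.042],[.5585,.1225,.069],[.546,.0187,.064]]))
E
```

```text
13.675 [1.21147959e-01 1.07880085e-02 1.89297171e+00 5.58334857e-04
 1.24330502e+00 2.43256439e-01]
[(array([314.73976808, 189.97237381]), array([ 283,  158,   68,   67, 2932], dtype=int32))]
(316.7872009277344, 189.73094177246094) 34.315731048583984 [0.55912738 0.12443536]
[[316.28768931 192.53273109]
 [316.21418093 203.06748363]
 [316.35643088 323.54976825]]
```

View pics/w4.png

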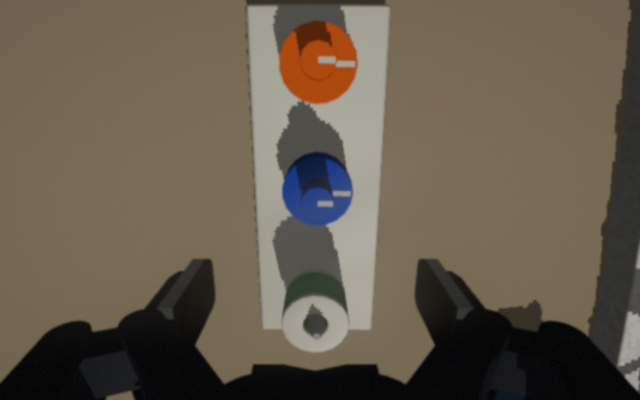

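The spool is seated: its white top is at (316,323), where a seated top at z = 64 mm should project, and the tip shows in the bore. The blue cap's stem is at about (317,202). I'll grip the stem and try counter-clockwise first.

```bash
python3 - <<'E'
from h import *
c=[.559,.1235]
manip.servo_line([*c,.08],v=.12); print(manip.servo_line([*c,.046],v=.06,stop_force=10))
manip.grasp(); s=manip.read_state(); print(s["gripper_width"],s["gripper_force"],s["tcp_pos"],s["moment"],s["contact_force"],s["time_s"])
q0=np.array(s["qpos"]); m0=s["moment"][2]; t0=s["joint_torque"][5]
for k in range(1,8):
    q=q0.copy(); q[5]-=np.radians(4*k); manip.move_joints(q); s=manip.read_state()
    print(4*k,round(s["moment"][2]-m0,3),round(s["joint_torque"][5]-t0,3),round(np.degrees(s["qpos"][5]-q0[5]),2),np.round(s["contact_force"],1))
    if abs(s["moment"][2]-m0)>.35: print("stopped"); break
print(s["time_s"])
E
```

```text
False
0.022246743541457007 58.94411623477936 [0.55942774 0.12356271 0.04650995] [0.04879755 0.00067093 0.01960675] [-0.74718014  0.32755179  3.19706711] 15.8583
4 0.006 -0.053 -3.91 [0.2 0.2 1.7]
8 0.029 -0.048 -7.86 [0.4 0.3 0.5]
12 0.012 -0.045 -11.84 [0.6 0.5 0.9]
16 -0.027 -0.043 -15.83 [ 0.8 -0.2  0.8]
20 -0.01 -0.042 -19.82 [-0.   0.2  0.8]
24 0.003 -0.04 -23.83 [0.1 0.1 1.3]
28 0.019 -0.038 -27.83 [-0.2 -0.3  0.4]
17.6083
```

There was no stop within 28°, and tightening would stop by 15°, so counter-clockwise loosens. Continuing to 103°, then lifting.

```bash
python3 - <<'E'
from h import *
s=manip.read_state(); q0=np.array(s["qpos"]); m0=s["moment"][2]
for d in (24,48,60,68,75):
    q=q0.copy(); q[5]-=np.radians(d); manip.move_joints(q); s=manip.read_state()
    print(28+d,round(s["moment"][2]-m0,3),np.round(s["contact_force"],1))
    if abs(s["moment"][2]-m0)>.35: print("stopped"); break
p=s["tcp_pos"]
hit=manip.servo_line([p[0],p[1],p[2]+.03],v=.04,stop_force=12)
s=manip.read_state(); print(hit,s["tcp_pos"],s["contact_force"],s["gripper_width"],s["time_s"])
E
```

```text
52 -0.013 [-0.2 -0.3  1.1]
76 -0.034 [-0.4 -0.6  0.9]
88 -0.054 [0.3 0.3 2.4]
96 0.0 [-2.5 -0.9  2.6]
103 0.028 [-2.8 -1.4  2.4]
False [0.5590764  0.12343943 0.07636905] [-0.34079635  0.46024719 -0.72440556] 0.02217716804941546 20.3
```

```bash
python3 - <<'E'
from h import *
s=manip.read_state(); p=s["tcp_pos"]
manip.servo_line([p[0],p[1],.165],v=.1); manip.pause(.3)
manip.servo_line([.546,.0187,.165],v=.1); manip.pause(.5)
s=manip.read_state(); print(s["tcp_pos"],s["contact_force"],s["gripper_width"],s["gripper_force"],s["time_s"])
a=manip.snapshot("side"); b=manip.snapshot("scene")
im=np.hstack([cv2.resize(x["image"][y0:y0+150,x0:x0+130,::-1],None,fx=3,fy=3,interpolation=cv2.INTER_CUBIC) for x,x0,y0 in((a,235,130),(b,275,130))])
cv2.imwrite("pics/end.png",im)
print(proj(a,[[.546,.0187,.133],[.546,.0187,.064]]),proj(b,[[.546,.0187,.133],[.546,.0187,.064]]))
E
```

```text
[0.54602169 0.0187952  0.16500253] [-0.2545563  -0.11980229 -0.13331781] 0.022224459650206387 58.71720492839813 23.3417
[[319.56655216 180.18656089]
 [319.90986961 198.83868711]] [[322.35175372 177.91904026]
 [322.75702011 191.1846467 ]]
```

View pics/end.png

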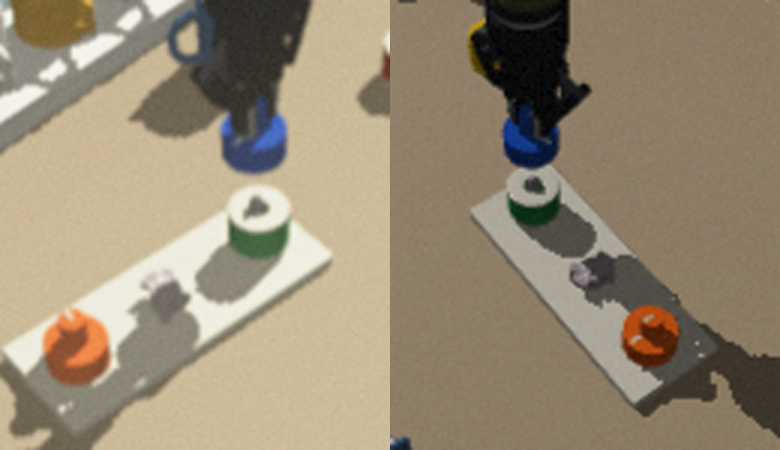

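Both views show the blue cap held upright in the gripper: side view about (319,177), scene view about (322,177). It sits over the spool seated on the spindle. The middle post is bare, and the orange cap is still in place. Handing in.

```bash
python3 -c "
from workcell import manip
print(manip.sign_off())"
```

```text
the job is handed in; nothing more can be done
None
```

The job is handed in: the green spool is seated on the spindle and released, and the blue cap came off counter-clockwise and is held upright about 5 cm above the spindle tip, after 23 s of robot time; the sign-off returned no verdict.

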